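Scrub a brush in the tilted flap-top brush cleaner

ROBOT

A 6-joint arm with a two-finger parallel gripper is mounted at the origin on a cart in front of the work surface, level with it; the furniture and walls round the work are solid. World frame = base frame: x ahead of the robot, y to its left, z up, the work surface at z = 0. Lengths are in m, angles in degrees, forces in N, time in s.
With the tool pointing down it reaches from about 0.4 to 0.825 m from the base axis. Payload 7 kg.
Tool frame: the origin (TCP) lies on the centre line of the jaws, within the pads' length; the fingertips stand 8 mm ahead of it and the grasp point (between the pads) lies 11 mm behind it; z points along the fingers, y is the line along which they close (so a half turn about z gives the same grasp; the last joint's range is limited). The gripper opens to 88 mm and grips with 3 to 60 N. Pads are 19 mm wide; open, the fingers measure 130 mm over their backs; the gripper's body (78 mm by 193 mm) begins 47 mm behind the grasp point.
Start: joints at [-48.524, 20.546, 0.682, 0, -70.136, -16.507], TCP at [0.285, -0.612, 0.235] pointing down, gripper open.
Joint ranges: [-176.03, 176.03], [-82.01, 121.73], [-58.28, 71.71], [-173.87, 95.51], [-174.79, -0.11], [-173.66, 173.66]. Speed limits (degrees/s): [136.94, 136.94, 172.46, 180, 180, 180].

INTERFACE

Orientations are given as [roll, pitch, yaw] about the fixed x, y, z axes, in that order (R = Rz(yaw) Ry(pitch) Rx(roll)).
In Python, from plant import ctrl, vision gives the robot as it stands. The module is installed in compiled form; this text tells all that it offers.
- The arm moves only by the tool move_arm, never from a script. Its argument "moves" is one flat list of numbers, 7 for each row, row after row: the finger opening in cm, from 0 to 8.76, then the shift along the tool's x, y, z in cm, then the turn, a rotation vector about the tool's x, y, z in rad. A call has 1 to 8 rows; each row shifts and turns the commanded pose from where the row before left it, along the tool's axes as they then stand; what a row does not reach is not made up. A row lasts 1/10 s, in which the tool goes at most 50 mm and 8.59 degrees, less where a joint would pass 70% of its speed; a pose out of reach is approached as far as the arm can. A call with a gripper value outside its range is refused whole. The fingers move at their own pace and stop on an object; the grip force is fixed at half the most. Time passes only in rows, so rows that do not move let the fingers close. It gives the time, the measured TCP pose, the force, the opening and the grip force at its end, in the units of the state.
- ctrl.get_obs(): the state, without advancing time (a new reading comes with each control period).
- vision.snapshot(name): name is "scene" or "top" or "wrist"; returns (picture, depth): 400x640x3 uint8, red, green, blue; 400x640 float32, m along the optical axis (not along the pixel's ray), 0 where there is no reading.
- vision.camera_model(name): a dict with "vertical_fov" (degrees; the focal length in pixels is half the picture's height over the tangent of half this angle, whatever the lens; pixels are square), "cx", "cy" (the principal point, pixels), "cam_to_world" (4x4, takes a point from camera to world coordinates). Camera axes: x right, y down, z forward; pixel columns grow to the right and rows downward; lengths in m; the calibration is good to about 2 mm. A picture is of the moment at which its call begins: read the wrist's pose just before it. camera_model takes no time and is no camera call; for the wrist camera it gives the pose at the moment of the call.
- ctrl.close_job(): hands the job in; it is judged then, once.
The state is a dict: "clock": time; "joint_pos": joint angles; "qvel": joint speeds; "tau": joint torques, N m; "tool_pos": TCP position; "orientation": TCP orientation; "force": force on the tool from outside, world axes, zero at the start; "moment": the same for the moment, N m; "opening": finger opening in m; "gripper_force": force on a finger pad.
Only numpy, scipy, OpenCV 4.12 (cv2) and the standard library are available. Lean on these libraries where they do the work, as an engineer would, in place of code of your own. Each camera call takes 0.05 s, during which the arm holds its last target. There are 200 camera calls.

TASK

Clean the dry clay out of the round brush: pick it off its rest, push its bristle end through the sprung flap of the tilted brush cleaner and press the sprung screen inside right down to its stop, firmly but without ramming it; let the screen come fully up with the bristles still inside the can, and press it down to its stop a second time. Then draw the brush out so that the flap swings shut, and lay the brush gently back in the two saddles of its rest just as it lay. Touch the can only with the brush, and leave the jar, the egg and the tape measure where they are.

Things in the scene. Friction and masses are not known exactly. Their poses are not given: they have to be found in the camera images.
- brush: Loose rigid round brush, 200 mm long, 75 g: pale wooden handle, copper ferrule, stiff grey bristles. Origin on its axis at the grip; x along the axis to the bristles. Along x: handle end -75 mm; 15 mm thick at -60 to -40; grip 18 mm thick at -26 to +30; ferrule 23 mm thick (24 over its beads), +55 to +87; bristles 23.6 mm thick. Any roll. Starts level in its rest, axis 52 mm above the table.
- brush_tip (a point): Centre of the flat bristle end of the brush, on its axis, at x = +125 mm from the brush's origin.
- rest: Fixed brush rest: wooden bar 156 x 40 x 12 mm with two U-shaped steel wire saddles, at x = -50 mm for the handle (wire 44.5 mm up at its lowest, tips 67) and x = +70 mm for the ferrule (40.5, tips 63), both 48 mm wide at the top; fingers fit between. Origin on the table; x along the bar to the bristle end, z up. A brush laid right has its origin at y = 0, z = 52 mm, within 20 mm of x = 0.
- cleaner: Fixed wooden cradle of the brush cleaner, base board 104 x 150 x 16 mm. Origin under it on the table; at yaw 0 the mouth of the can looks to -y; x level across it.
- can: Metal can, 90 mm thick, 116 mm long, fixed in the cradle, axis 48 degrees from vertical. On its upper end a dark square flange, 98 mm, 4 mm thick, with a square opening 42 x 42 mm in the middle. Origin: centre of the opening on the flange's outer face, 131 mm above the table; z out of the can along its axis, x level, y up along the flange. A brush going straight in points along -z. Inside 84 mm wide.
- flap (a joint): Dust flap, a metal plate 47 x 48 mm just behind the opening, hinged along its upper edge (can y = +25 mm), swings only inward. 0 = shut, up to 1.45 rad; a light spring (about 1 N at its lower edge) shuts it. It lies on the brush while the brush is in.
- screen (a joint): Sprung perforated disc, 78 mm wide, across the inside of the can, moving along its axis. 0 = up, 0.016 m = down on its solid stop; the spring takes 2.5 N to start, 8 N at the stop. Its rest depth is set by a clamped ring, differs each time and is not given: 60 to 76 mm inside the opening. Feel for it: at the stop the push rises steeply above 8 N; up to 25 N there does no harm.
- jar: Loose clay jar, 85 mm wide, 95 mm high, bystander. Origin under its centre.
- egg: Loose solid clay egg standing on its flat foot, 69 mm wide, 77 mm high, bystander. Origin under its centre.
- tape: Loose tape measure lying flat, 106 x 85 x 43 mm, bystander. Origin under its centre.
There are look-alikes about, which are no part of the job. There is more than one size of the cleaner; the job needs the larger.

How it is judged:
By the outcome, as a careful person would: the job done as asked, in the order asked, and still so for the second after the job is handed in, with the robot touching nothing.
It also fails if it takes over 67 s, if anything falls off the work surface, if the arm or the gripper's body presses on something with over 40 N, if the wrist force passes 120 N, or if a joint passes its speed limit or range.

## Working session

There is one attempt and no reset: what is moved stays moved. The work goes in short steps, Python scripts to look and compute and a tool call to move; the robot and the scene stay as the last step left them, time stands still between calls to the robot, and variables do not carry over. Pictures are saved under pics/ and viewed, at most 10 in all, crops included, and the job is handed in when it is done.

Besides the shell and the picture viewer there is one more tool, called after "Request:" as name(argument=value, ...) on one line, values as JSON. move_arm: Moves the arm, as the interface text tells. Its arguments: {"type":"object","properties":{"moves":{"type":"array"}},"required":["moves"]}

```bash
mkdir -p pics; cat > h.py <<'E'
import numpy as np, cv2
from plant import ctrl, vision
from scipy.spatial.transform import Rotation as R
def snap(n):
    m=vision.camera_model(n); p,d=vision.snapshot(n); return p,d,m
def pts(d,m):
    h,w=d.shape; f=h/2/np.tan(np.radians(m["vertical_fov"])/2)
    u,v=np.meshgrid(np.arange(w),np.arange(h))
    P=np.stack([(u-m["cx"])/f*d,(v-m["cy"])/f*d,d],-1); T=np.array(m["cam_to_world"])
    return P@T[:3,:3].T+T[:3,3]
def save(p,n): cv2.imwrite("pics/"+n,cv2.cvtColor(p,cv2.COLOR_RGB2BGR))
def pose():
    o=ctrl.get_obs(); return np.array(o["tool_pos"]),R.from_euler("xyz",o["orientation"],degrees=True),o
E
python3 - <<'E'
from h import *
for n in ["scene","top"]:
    p,d,m=snap(n); save(p,n+"0.png"); np.savez(n+"0.npz",p=p,d=d,T=m["cam_to_world"],f=m["vertical_fov"],cx=m["cx"],cy=m["cy"])
    print(n,m["vertical_fov"],m["cx"],m["cy"],np.round(np.array(m["cam_to_world"]),3).tolist(), (d>0).mean())
print(ctrl.get_obs())
E
```

```text
scene 51.213086229282965 319.85753291436123 196.1644178228098 [[-0.606, -0.53, 0.594, -0.172], [-0.796, 0.393, -0.461, 0.585], [0.011, -0.751, -0.66, 0.958], [0.0, 0.0, 0.0, 1.0]] 0.99598828125
top 46.51861244864193 324.265134601484 192.2631491380696 [[0.002, -0.996, 0.086, 0.469], [-1.0, -0.002, 0.003, -0.04], [-0.003, -0.086, -0.996, 1.579], [0.0, 0.0, 0.0, 1.0]] 0.99606640625
{'clock': 0.1, 'joint_pos': array([-4.85251709e+01,  2.05869265e+01,  6.39771101e-01, -1.82788410e-02,
       -7.01357651e+01, -1.65069518e+01]), 'qvel': array([-0.02276125,  0.00101777,  0.1237201 , -0.00337289, -0.01048141,
       -0.04465418]), 'tau': array([ 9.49620653e-05, -5.84162056e+01,  2.93753940e+01,  7.01555192e+00,
        1.01963634e-02, -2.87297269e-05]), 'tool_pos': array([ 0.28472798, -0.61154462,  0.23372491]), 'orientation': array([ 1.79915614e+02, -7.08652072e-03, -1.55038341e+02]), 'force': array([-0.71472412, -0.59529541, -0.230497  ]), 'moment': array([-0.04635954, -0.02211373, -0.00546913]), 'gripper_force': 0.0, 'opening': 0.08776392297067817}
```

View pics/scene0.png

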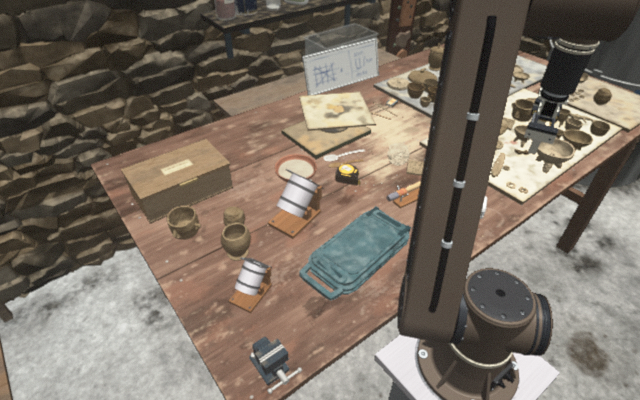

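View pics/top0.png

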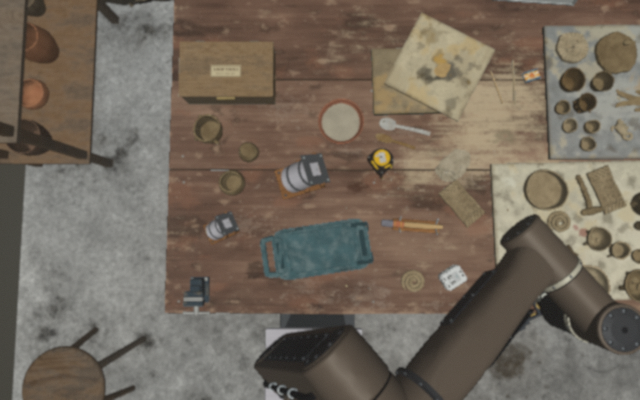

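The scene view shows the larger cleaner at about (297,195), the smaller one at (250,280), and the brush at (405,190). In the top view the larger cleaner is at (303,173) with its mouth to the right, the brush lies at (385–442, 225) with bristles to the left, and the tape is at (381,160).

```bash
python3 - <<'E'
from h import *
def L(n):
    z=np.load(n+"0.npz"); m=dict(vertical_fov=float(z['f']),cx=float(z['cx']),cy=float(z['cy']),cam_to_world=z['T']); return z['p'],z['d'],m
p,d,m=L("top"); P=pts(d,m)
def stat(name,u0,u1,v0,v1,zmin):
    q=P[v0:v1,u0:u1]; k=q[...,2]>zmin; q=q[k]; c=p[v0:v1,u0:u1][k]
    print(name,len(q),q.min(0).round(3),q.max(0).round(3)); return q,c
q,c=stat("brush",370,460,212,240,0.035)
if len(q):
    a=q[:,:2]; mu=a.mean(0); w,V=np.linalg.eigh(np.cov(a.T)); ax=V[:,1]; ax*=np.sign(ax[1]); t=(a-mu)@ax
    print(mu,ax,np.degrees(np.arctan2(ax[1],ax[0])),t.min(),t.max(), "ends",mu+ax*t.min(),mu+ax*t.max())
    for lo in np.arange(t.min(),t.max(),.02):
        k=(t>=lo)&(t<lo+.02); print(round(lo,3),np.round(q[k].mean(0),4),q[k][:,2].max().round(4),c[k].mean(0).astype(int))
q,c=stat("clean",272,335,145,200,0.02); 
q,c=stat("tape",362,400,142,178,0.01)
# flange plane
for n,(u0,u1,v0,v1) in [("top",(295,335,150,190)),("scene",(285,330,160,215))]:
    p,d,m=L(n);P=pts(d,m);q=P[v0:v1,u0:u1];cc=p[v0:v1,u0:u1].astype(int)
    k=(q[...,2]>0.085)&(cc.max(-1)<100); r=q[k]; print(n,k.sum(),r.mean(0),r.min(0),r.max(0))
    mu=np.median(r,0)
    for i in range(4):
        U,S,Vt=np.linalg.svd(r-r.mean(0)); nrm=Vt[2]*np.sign(Vt[2][2]); e=abs((r-r.mean(0))@nrm); r=r[e<max(np.percentile(e,85),.003)]
    print(nrm,np.degrees(np.arccos(nrm[2])),np.degrees(np.arctan2(nrm[1],nrm[0])),r.mean(0),len(r))
E
```

```text
brush 392 [ 0.464 -0.421  0.04 ] [ 0.522 -0.04   1.579]
[ 0.49391669 -0.30929054] [0.0149441  0.99988833] 89.14373451910517 -0.11144991645813776 0.268433453453749 ends [ 0.49225117 -0.42072801] [ 0.49792818 -0.04088706]
-0.111 [ 0.4897 -0.4075  0.0574] 0.0685 [146 126  98]
-0.091 [ 0.488  -0.3907  0.0575] 0.0662 [161 135  97]
-0.071 [ 0.4905 -0.3699  0.0586] 0.0664 [164 137  97]
-0.051 [ 0.4917 -0.3508  0.0592] 0.0655 [161 134  95]
-0.031 [ 0.493  -0.3303  0.0609] 0.0687 [164 137  98]
-0.011 [ 0.495  -0.3114  0.0568] 0.0658 [158 131  93]
0.009 [ 0.4975 -0.2888  0.0584] 0.0659 [147 110  81]
0.029 [ 0.4956 -0.2717  0.0599] 0.0663 [150 101  71]
0.049 [ 0.4996 -0.2514  0.0602] 0.0703 [115 105 104]
0.069 [ 0.4995 -0.2319  0.0589] 0.067 [110 106 109]<stdin>:13: RuntimeWarning: Mean of empty slice.
  ret = um.true_divide(
Traceback (most recent call last):
ValueError: zero-size array to reduction operation maximum which has no identity
```

```bash
python3 - <<'E'
from h import *
def L(n):
    z=np.load(n+"0.npz"); m=dict(vertical_fov=float(z['f']),cx=float(z['cx']),cy=float(z['cy']),cam_to_world=z['T']); return z['p'],z['d'],m
p,d,m=L("top"); P=pts(d,m)
q=P[212:240,370:460]; q=q[(q[...,2]>.035)&(q[...,2]<.08)]
a=q[:,:2]; mu=a.mean(0); w,V=np.linalg.eigh(np.cov(a.T)); ax=V[:,1]*np.sign(V[1,1]); t=(a-mu)@ax
print("brush yaw",np.degrees(np.arctan2(ax[1],ax[0])),"ends",mu+ax*t.min(),mu+ax*t.max(),t.max()-t.min())
for n,(u0,u1,v0,v1) in [("top",(272,340,145,200)),("scene",(260,330,160,240)),("tape",(362,400,142,178))]:
    nn="top" if n=="tape" else n
    p,d,m=L(nn);P=pts(d,m);q=P[v0:v1,u0:u1];cc=p[v0:v1,u0:u1].astype(int)
    k=(q[...,2]>0.02)&(q[...,2]<.3)&(cc.max(-1)<100); r=q[k]; print(n,k.sum(),r.min(0).round(3),r.max(0).round(3))
    if n=="tape": r=q[(q[...,2]>.02)&(q[...,2]<.1)]; print(r.min(0),r.max(0)); break
    k=(q[...,2]>0.085)&(q[...,2]<.3)&(cc.max(-1)<110); r=q[k]; print(len(r))
    rng=np.random.default_rng(0);best=(0,)
    for i in range(500):
        s=r[rng.choice(len(r),3,False)]; nr=np.cross(s[1]-s[0],s[2]-s[0]); nr/=np.linalg.norm(nr)+1e-12; nr*=np.sign(nr[2])
        if abs(np.degrees(np.arccos(nr[2]))-48)>10: continue
        e=abs((r-s[0])@nr)<.004
        if e.sum()>best[0]: best=(e.sum(),e)
    s=r[best[1]]; U,S,Vt=np.linalg.svd(s-s.mean(0)); nr=Vt[2]*np.sign(Vt[2][2])
    print(best[0],"n",nr,"tilt",np.degrees(np.arccos(nr[2])),"az",np.degrees(np.arctan2(nr[1],nr[0])),"c",s.mean(0),s.min(0),s.max(0))
p,d,m=L("top"); cv2.imwrite("pics/crop1.png",cv2.resize(cv2.cvtColor(p[140:240,270:450],cv2.COLOR_RGB2BGR),(792,440),interpolation=cv2.INTER_CUBIC))
E
```

```text
brush yaw 86.1578799489152 ends [ 0.48732976 -0.4208507 ] [ 0.50061545 -0.22302422] 0.19827209394952683
top 646 [ 0.6   -0.055  0.042] [0.723 0.09  0.171]
717
531 n [ 0.21537765 -0.71413772  0.66604788] tilt 48.23723358933914 az -73.21715149013374 c [ 0.66662255 -0.00759995  0.13304502] [ 0.61208156 -0.05451657  0.09144385] [0.72315871 0.03833663 0.17064907]
scene 214 [ 0.598 -0.044  0.021] [0.816 0.086 0.153]
99
49 n [ 0.20207706 -0.68740547  0.69759486] tilt 45.765643979368626 az -73.61820952510173 c [0.63226056 0.01065072 0.11749832] [ 0.61497844 -0.02749677  0.08552331] [0.68661196 0.04834403 0.14776559]
tape 187 [ 0.654 -0.267  0.02 ] [ 0.749 -0.18   0.048]
[ 0.65350114 -0.26725905  0.02040763] [ 0.7520769  -0.17953495  0.05038739]
```

View pics/crop1.png

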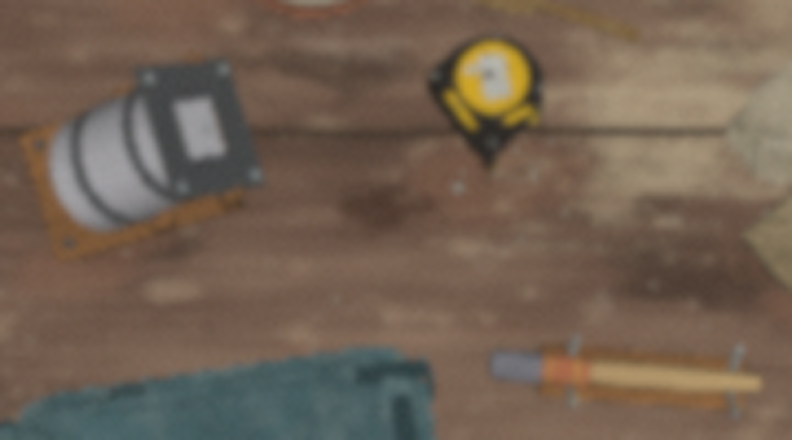

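The crop shows the flange centre at about (200,127), which is top-view (315.5,169), with the pale flap in it. The brush lies in its saddles at crop (500–760, 367–382), and the wires cross at (575,372) and (737,380).

```bash
cat >> h.py <<'E'
# planner: rows (cm, rotvec rad) from pose (p,r) to (p2,r2) in n equal steps; shift in the tool axes at row start
def rows(p,r,p2,r2,n,op):
    rv=(r.inv()*r2).as_rotvec(); out=[]; pc,rc=p.copy(),r
    for i in range(n):
        f=(i+1)/n; pt=p+(p2-p)*f; rt=r*R.from_rotvec(rv*f)
        s=np.round(rc.inv().apply(pt-pc)*100,2); w=np.round((rc.inv()*rt).as_rotvec(),3)
        pc=pc+rc.apply(s/100); rc=rc*R.from_rotvec(w); out.append([op,*s.tolist(),*w.tolist()])
    print(str(sum(out,[])).replace(" ","").replace("0.0,","0,")); return pc,rc
def toolR(az,lean,pitch=0):   # az of brush axis; lean of fingers; pitch of brush nose down (deg)
    return R.from_euler("z",az+180,degrees=True)*R.from_euler("x",180,degrees=True)*R.from_euler("y",pitch-lean,degrees=True)
def grip2tcp(G,r): return G+r.apply([0,0,.011])
E
python3 - <<'E'
from h import *
p,r,o=pose(); print(o["force"])
z=np.load("top0.npz"); T=z['T']; f=200/np.tan(np.radians(float(z['f']))/2)
def ray(u,v,h):
    d=T[:3,:3]@np.array([(u-z['cx'])/f,(v-z['cy'])/f,1]); return T[:3,3]+d*(h-T[2,3])/d[2]
print("flange",ray(270+199.5/4.4,140+127/4.4,.131)); 
for u,v in [(147,75),(223,68),(256,175),(182,187)]: print(ray(270+u/4.4,140+v/4.4,.131+(.0364 if v<100 else -.0364)))
print("wires",ray(270+575/4.4,140+372/4.4,.06),ray(270+737/4.4,140+380/4.4,.06))
b=np.array([np.cos(np.radians(86.2)),np.sin(np.radians(86.2)),0]); O=np.array([.4923,-.346,.052])
r2=toolR(86.2,0); p2=O+b*.02+[0,0,.17]
print(rows(p,r,p2,r2,8,8.7)[0],p2)
E
```

```text
[-0.71472412 -0.59529541 -0.230497  ]
flange [ 0.66701569 -0.00813563  0.131     ]
[0.69848783 0.02777301 0.1674    ]
[ 0.7035057  -0.02517003  0.1674    ]
[ 0.63677754 -0.04867634  0.0946    ]
[0.62787605 0.00527224 0.0946    ]
wires [ 0.49445764 -0.28514466  0.06      ] [ 0.48880239 -0.40484419  0.06      ]
[8.7,-3.87,2.13,0.15,0,0,-0.134,8.7,-4.13,1.6,0.15,0,0,-0.133,8.7,-4.3,1.04,0.15,0,0,-0.134,8.7,-4.39,0.45,0.15,0.001,0,-0.133,8.7,-4.42,-0.14,0.15,-0,0,-0.134,8.7,-4.37,-0.72,0.15,-0,0.001,-0.134,8.7,-4.22,-1.3,0.14,0,-0,-0.133,8.7,-4.02,-1.85,0.14,0,-0,-0.134]
[ 0.49359898 -0.32602902  0.22204564] [ 0.49362548 -0.32604397  0.222     ]
```

Request:
move_arm(moves=[8.7,-3.87,2.13,0.15,0,0,-0.134,8.7,-4.13,1.6,0.15,0,0,-0.133,8.7,-4.3,1.04,0.15,0,0,-0.134,8.7,-4.39,0.45,0.15,0.001,0,-0.133,8.7,-4.42,-0.14,0.15,0,0,-0.134,8.7,-4.37,-0.72,0.15,0,0.001,-0.134,8.7,-4.22,-1.3,0.14,0,0,-0.133,8.7,-4.02,-1.85,0.14,0,0,-0.134])

```text
clock: 0.9
tool_pos: [0.4944, -0.3247, 0.2224]
orientation: [-180.0, -0.1, -93.5]
force: [0.5, -1.5, 0.9]
opening: 0.0871
gripper_force: 0.0
```

```bash
python3 - <<'E'
from h import *
p,r,o=pose(); print(p,o["orientation"],o["joint_pos"],np.abs(o["qvel"]).max())
p,d,m=snap("wrist"); P=pts(d,m); save(p,"w1.png"); np.savez("w1.npz",p=p,d=d,T=m["cam_to_world"])
print(np.round(m["cam_to_world"],3).tolist(),m["vertical_fov"])
k=(P[...,2]>.046)&(P[...,2]<.075)&(abs(P[...,0]-.494)<.04)&(P[...,1]>-.45)&(P[...,1]<-.2); q=P[k]; c=p[k]
print(len(q),q.min(0),q.max(0))
for y in np.arange(-.43,-.21,.01):
    s=(q[:,1]>=y)&(q[:,1]<y+.01)&(q[:,0]>.478)&(q[:,0]<.512)
    if s.sum()>5: print(round(y+.005,3),s.sum(),np.median(q[s],0).round(4),np.percentile(q[s][:,0],[3,97]).round(4),np.percentile(q[s][:,2],97).round(4),c[s].mean(0).astype(int))
E
```

```text
[ 0.49438347 -0.32466447  0.22243453] [-1.79986959e+02 -7.52748249e-02 -9.34721697e+01] [-14.32369777  13.18474468 -11.32258248   0.07856723 -65.46571379
  10.81892941] 42.5318890874692
[[-0.998, 0.058, 0.02, 0.489], [0.061, 0.951, 0.304, -0.408], [-0.001, 0.305, -0.953, 0.371], [0.0, 0.0, 0.0, 1.0]] 71.40173086226089
2821 [ 0.46281613 -0.42220758  0.04604667] [ 0.52315678 -0.22243939  0.065676  ]
-0.425 20 [ 0.4887 -0.421   0.0543] [0.4834 0.4925] 0.0559 [191 165 133]
-0.415 114 [ 0.4883 -0.4148  0.0558] [0.4822 0.4942] 0.0584 [199 173 138]
-0.405 197 [ 0.4916 -0.4044  0.0566] [0.4814 0.5105] 0.064 [183 167 145]
-0.395 125 [ 0.49   -0.3951  0.0569] [0.4832 0.4965] 0.0587 [202 176 141]
-0.385 126 [ 0.4903 -0.3849  0.0569] [0.4835 0.4976] 0.0589 [198 172 137]
-0.375 142 [ 0.4912 -0.3751  0.0576] [0.4832 0.4991] 0.06 [197 172 137]
-0.365 144 [ 0.4925 -0.365   0.058 ] [0.4837 0.5008] 0.0599 [197 172 137]
-0.355 137 [ 0.4924 -0.3551  0.058 ] [0.4842 0.5015] 0.06 [197 171 136]
-0.345 141 [ 0.4937 -0.3451  0.058 ] [0.4848 0.5022] 0.0602 [196 170 135]
-0.335 130 [ 0.4945 -0.335   0.058 ] [0.4853 0.5029] 0.06 [196 170 135]
-0.325 126 [ 0.4953 -0.3251  0.0578] [0.487  0.5035] 0.0599 [198 173 137]
-0.315 116 [ 0.4958 -0.3152  0.0578] [0.4876 0.5041] 0.06 [197 171 136]
-0.305 107 [ 0.4963 -0.3053  0.0574] [0.4881 0.5038] 0.0595 [198 172 137]
-0.295 143 [ 0.4974 -0.2944  0.0578] [0.488 0.507] 0.0616 [186 138 108]
-0.285 174 [ 0.4967 -0.2845  0.0591] [0.4794 0.5104] 0.0622 [181 138 107]
-0.275 145 [ 0.4983 -0.2751  0.0599] [0.4873 0.5094] 0.062 [189 130 101]
-0.265 137 [ 0.4993 -0.2653  0.0599] [0.4891 0.5101] 0.0621 [189 139 102]
-0.255 131 [ 0.4999 -0.2548  0.0596] [0.4897 0.5111] 0.0615 [145 140 149]
-0.245 128 [ 0.5014 -0.2453  0.0598] [0.4902 0.5116] 0.0622 [142 139 150]
-0.235 117 [ 0.5008 -0.2353  0.0597] [0.4908 0.5111] 0.0624 [145 141 152]
-0.225 68 [ 0.5016 -0.2267  0.0595] [0.4926 0.5116] 0.0612 [150 145 154]
```

View pics/w1.png

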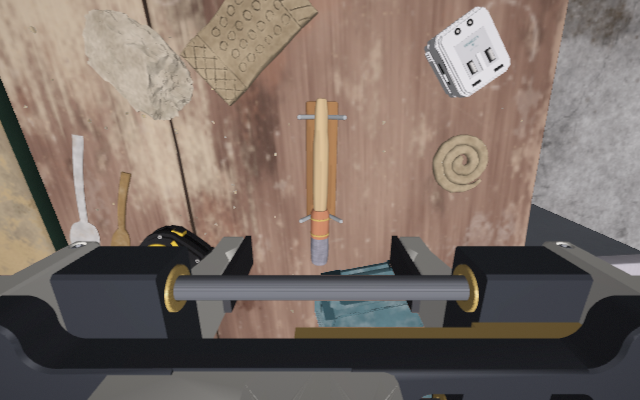

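The wrist view shows the brush in its rest from (320,100) to (320,262), with saddles at (322,117) and (322,218). It is centred between the open fingers.

```bash
python3 - <<'E'
from h import *
p,r,o=pose(); print(p)
az=86.1;b=np.array([np.cos(np.radians(az)),np.sin(np.radians(az)),0]); O=np.array([.4935,-.347,.052])
r2=toolR(az,20); g=grip2tcp(O-.013*b,r2); pre=g-r2.apply([0,0,.06]); print(g,pre)
a,c=rows(p,r,pre,r2,4,8.7); rows(a,c,g,r2,3,8.7)
E
```

```text
[ 0.49770673 -0.32083334  0.22212755]
[ 0.49287169 -0.35621639  0.04166338] [ 0.49147593 -0.37669007  0.09804494]
[8.7,1.4,0.09,3.1,0,-0.087,0.005,8.7,1.67,0.08,2.97,0.001,-0.088,0.004,8.7,1.92,0.08,2.81,0,-0.087,0.005,8.7,2.15,0.07,2.64,0.001,-0.088,0.004]
[8.7,0,0,2.0,-0,0,0,8.7,0,0,2.0,-0,0,0,8.7,0.01,0,2.0,-0,0,0.0]
```

Request:
move_arm(moves=[8.7,0,0,0,0,0,0,8.7,0,0,0,0,0,0,8.7,0,0,0,0,0,0])

```text
clock: 1.25
tool_pos: [0.4931, -0.327, 0.2225]
orientation: [-180.0, -0.1, -93.9]
force: [-0.7, -0.0, -0.6]
opening: 0.0871
gripper_force: 0.0
```

```bash
python3 - <<'E'
from h import *
p,r,o=pose(); print(p,np.abs(o["qvel"]).max(),o["orientation"])
az=86.1;b=np.array([np.cos(np.radians(az)),np.sin(np.radians(az)),0]); O=np.array([.4935,-.347,.052])
r2=toolR(az,20); g=grip2tcp(O-.013*b,r2); pre=g-r2.apply([0,0,.06]); print(g,pre)
a,c=rows(p,r,pre,r2,4,8.7); rows(a,c,g,r2,3,8.7)
q,d,m=snap("wrist"); P=pts(d,m)
for y in (-.40,-.38,-.36,-.34,-.32,-.27,-.24):
    s=(abs(P[...,1]-y)<.006)&(P[...,2]>.046)&(P[...,2]<.075)&(abs(P[...,0]-.494)<.015); print(y,np.percentile(P[s][:,0],[3,97]).mean().round(4),s.sum())
s=(P[...,2]>.05)&(P[...,2]<.075)&(abs(P[...,0]-.494)<.02)&(P[...,1]>-.45)&(P[...,1]<-.2);print(P[s][:,1].min(),P[s][:,1].max())
E
```

```text
[ 0.49314438 -0.32699159  0.22248991] 0.556724875229975 [-1.79997389e+02 -8.15681100e-02 -9.38776400e+01]
[ 0.49287169 -0.35621639  0.04166338] [ 0.49147593 -0.37669007  0.09804494]
[8.7,1.24,-0.04,3.11,0,-0.088,0,8.7,1.51,-0.04,3.0,0,-0.087,0,8.7,1.76,-0.05,2.85,0,-0.088,0,8.7,2.0,-0.04,2.68,0,-0.087,0.0]
[8.7,-0,0,2.0,0,-0,0,8.7,-0,0,2.0,0,-0,0,8.7,-0,0,2.0,0,-0,0.0]
-0.4 0.4951 206
-0.38 0.4908 164
-0.36 0.4923 171
-0.34 0.4937 160
-0.32 0.4957 146
-0.27 0.4981 164
-0.24 0.4992 124
-0.4217776369256003 -0.22273643521535025
```

Request:
move_arm(moves=[8.7,1.24,-0.04,3.11,0,-0.088,0,8.7,1.51,-0.04,3.0,0,-0.087,0,8.7,1.76,-0.05,2.85,0,-0.088,0,8.7,2.0,-0.04,2.68,0,-0.087,0,8.7,0,0,2.0,0,0,0,8.7,0,0,2.0,0,0,0,8.7,0,0,2.0,0,0,0,8.7,0,0,0,0,0,0])

```text
clock: 2.1
tool_pos: [0.4914, -0.3551, 0.039]
orientation: [179.7, 20.1, -94.0]
force: [-1.0, 0.7, -0.2]
opening: 0.0871
gripper_force: 0.0
```

Request:
move_arm(moves=[8.7,0,0,0,0,0,0,8.7,0,0,0,0,0,0])

```text
clock: 2.3
tool_pos: [0.494, -0.3568, 0.0431]
orientation: [-179.9, 19.9, -93.8]
force: [0.4, -0.7, 0.6]
opening: 0.0868
gripper_force: 0.0
```

Request:
move_arm(moves=[1.5,0,0,0,0,0,0,1.5,0,0,0,0,0,0,1.5,0,0,0,0,0,0,1.5,0,0,0,0,0,0,1.5,0,0,0,0,0,0,1.5,0,0,0,0,0,0,1.5,0,0,0,0,0,0,1.5,0,0,0,0,0,0])

```text
clock: 3.1
tool_pos: [0.4936, -0.3556, 0.0418]
orientation: [-180.0, 20.0, -93.8]
force: [0.8, -0.5, -0.5]
opening: 0.0284
gripper_force: 0.0
```

```bash
python3 - <<'E'
from h import *
import json
p,r,o=pose(); print(p,o["orientation"],o["opening"],o["gripper_force"],o["force"],o["qvel"].max())
json.dump([p.tolist(),r.as_quat().tolist()],open("grasp.json","w"))
up=p+[0,0,.13]; a,c=rows(p,r,up,r,4,1.5)
# brush-pose: brush dir B in tool frame, origin offset in tool frame from nominal estimate
az=86.1;b=np.array([np.cos(np.radians(az)),np.sin(np.radians(az)),0]); O=np.array([.4935,-.347,.052])
print("origin in tool",r.inv().apply(O-p),"axis in tool",r.inv().apply(b))
E
```

```text
[ 0.49361843 -0.35564928  0.04178194] [-179.97328777   19.96618663  -93.76787235] 0.028404381782686106 0.0 [ 0.82181974 -0.54958942 -0.4572154 ] 0.045931535707032574
[1.5,-1.11,-0,-3.05,0,0,0,1.5,-1.11,-0,-3.06,0,0,0,1.5,-1.11,-0,-3.05,0,0,0,1.5,-1.11,-0.01,-3.06,0,0,0.0]
origin in tool [-0.01159364  0.00068345 -0.00665982] axis in tool [-0.9398918  -0.00214686  0.34146565]
```

Fingers are slow; finish closing.

Request:
move_arm(moves=[1,0,0,0,0,0,0,1,0,0,0,0,0,0,1,0,0,0,0,0,0,1,0,0,0,0,0,0])

```text
clock: 3.5
tool_pos: [0.4936, -0.3556, 0.0418]
orientation: [-180.0, 20.0, -93.8]
force: [-0.4, 1.5, -0.7]
opening: 0.0167
gripper_force: 30.0
```

```bash
python3 - <<'E'
from h import *
import json
p,r,o=pose(); print(p,o["orientation"],o["opening"],o["gripper_force"],o["force"])
json.dump([p.tolist(),r.as_quat().tolist()],open("grasp.json","w"))
# target: tip 50 mm outside the flange, along can axis
azb=107.4
r2=toolR(azb,20,42); n=-np.array([np.cos(np.radians(azb))*np.cos(np.radians(42)),np.sin(np.radians(azb))*np.cos(np.radians(42)),-np.sin(np.radians(42))]); print("n",n)
C=np.array([.667,-.008,.131]); O=C+n*(.125+.05); off=np.array([-0.0116,0.0,-0.0067])  # brush origin in tool frame
p2=O-r2.apply(off); print("pre",p2)
up=p+[0,0,.15]; a,c=rows(p,r,up,r,5,1.0); rows(a,c,p2,r2,7,1.0)
E
```

```text
[ 0.49360341 -0.35562492  0.04184089] [-179.9717517    19.96696076  -93.76656588] 0.01673071927387301 29.99015016168414 [-0.36422559  1.47771289 -0.69493309]
n [ 0.22223062 -0.70913876  0.66913061]
pre [ 0.70985719 -0.14475747  0.24623116]
[1.0,-1.02,-0,-2.82,-0,0,-0,1.0,-1.03,-0,-2.82,0,0,0,1.0,-1.02,-0,-2.82,0,0,0,1.0,-1.03,-0.01,-2.82,0,0,0,1.0,-1.02,0,-2.82,0,0,0.0]
[1.0,-3.28,-2.88,0.37,0.001,0.103,-0.054,1.0,-3.14,-3.06,0.04,0.001,0.104,-0.054,1.0,-2.96,-3.22,-0.28,0.001,0.103,-0.054,1.0,-2.74,-3.38,-0.57,0.001,0.104,-0.054,1.0,-2.48,-3.52,-0.83,0,0.103,-0.054,1.0,-2.19,-3.65,-1.08,0.001,0.103,-0.054,1.0,-1.86,-3.75,-1.27,0.001,0.104,-0.054]
```

Request:
move_arm(moves=[1,-0.5,0,-1.4,0,0,0,1,-1.03,0,-2.82,0,0,0,1,-1.02,0,-2.82,0,0,0,1,-1.03,-0.01,-2.82,0,0,0,1,-1.03,0,-2.82,0,0,0,1,-0.51,0,-1.41,0,0,0])

```text
clock: 4.1
tool_pos: [0.4944, -0.3565, 0.1959]
orientation: [-179.7, 19.8, -93.7]
force: [0.3, 0.2, -0.5]
opening: 0.017
gripper_force: 30.0
```

Request:
move_arm(moves=[1,-3.28,-2.88,0.37,0.001,0.103,-0.054,1,-3.14,-3.06,0.04,0.001,0.104,-0.054,1,-2.96,-3.22,-0.28,0.001,0.103,-0.054,1,-2.74,-3.38,-0.57,0.001,0.104,-0.054,1,-2.48,-3.52,-0.83,0,0.103,-0.054,1,-2.19,-3.65,-1.08,0.001,0.103,-0.054,1,-1.86,-3.75,-1.27,0.001,0.104,-0.054,1,0,0,0,0,0,0])

```text
clock: 4.9
tool_pos: [0.7127, -0.139, 0.2453]
orientation: [179.9, -22.3, -72.0]
force: [-0.6, -1.4, -1.3]
opening: 0.017
gripper_force: 30.0
```

Request:
move_arm(moves=[1,0,0,0,0,0,0,1,0,0,0,0,0,0])

```text
clock: 5.1
tool_pos: [0.7094, -0.145, 0.2458]
orientation: [180.0, -22.0, -72.6]
force: [0.4, -0.7, -0.2]
opening: 0.0171
gripper_force: 30.0
```

```bash
python3 - <<'E'
from h import *
p,r,o=pose(); print(p,o["orientation"],o["opening"],o["gripper_force"],o["force"],o["joint_pos"])
for n in ("scene","top","wrist"):
    q,d,m=snap(n); P=pts(d,m); np.savez(n+"2.npz",p=q,d=d,T=m["cam_to_world"],f=m["vertical_fov"],cx=m["cx"],cy=m["cy"]); save(q,n+"2.png")
    rel=P-np.array([.667,-.008,.131]); nn=np.array([.2222,-.7091,.6691])
    s=rel@nn; lat=np.linalg.norm(rel-s[...,None]*nn,axis=-1)
    k=(s>.03)&(s<.13)&(lat<.025); print(n,k.sum())
    ex=np.array([.954,.299,0]); ey=np.cross(nn,ex)
    for a in np.arange(.04,.13,.01):
        j=k&(abs(s-a)<.005)
        if j.sum()>5: print(round(a,3),j.sum(),"x",np.percentile(rel[j]@ex,[3,50,97]).round(4),"y",np.percentile(rel[j]@ey,[3,50,97]).round(4),q[j].mean(0).astype(int))
    if k.any(): print("smin",s[k].min())
E
```

```text
[ 0.70936801 -0.1450183   0.24583459] [179.95712403 -21.96044243 -72.63372786] 0.017115732171395934 29.989591397388722 [ 0.40168597 -0.70208972 -0.21926335] [ 13.88238917  20.24045754 -11.6380916   25.69291979 -59.43841064
 -10.00782281]
scene 184
0.05 20 x [-0.0098 -0.0026  0.0079] y [-0.0057  0.0064  0.0124] [161 146 144]
0.06 22 x [-0.0111 -0.0042  0.0073] y [-0.0025  0.0094  0.0126] [162 156 159]
0.07 22 x [-0.0107 -0.0052  0.0076] y [-0.0004  0.0083  0.0139] [168 163 167]
0.08 24 x [-0.0115 -0.0041  0.0076] y [-0.003   0.0079  0.0142] [173 162 162]
0.09 23 x [-0.0111 -0.0055  0.0079] y [-0.0019  0.0091  0.0133] [223 170 124]
0.1 23 x [-0.011  -0.0074  0.0081] y [-0.0017  0.0074  0.0159] [220 154 118]
0.11 24 x [-0.0121 -0.0035  0.0102] y [0.0005 0.0076 0.0146] [228 170 124]
0.12 16 x [-0.0098 -0.0037  0.0063] y [0.0021 0.0079 0.0133] [237 184 140]
smin 0.046076116120785465
top 32
0.05 7 x [-0.0118 -0.0073 -0.0006] y [-0.0004  0.0035  0.0082] [99 93 92]
0.07 12 x [-0.0125 -0.0084 -0.0041] y [-0.0019  0.0054  0.0112] [95 91 92]
0.08 7 x [-0.0122 -0.0093 -0.006 ] y [0.0006 0.0052 0.013 ] [90 85 84]
smin 0.049895715633611594
wrist 54
0.12 47 x [-0.012   0.0063  0.0091] y [-0.0072 -0.0033 -0.0011] [144  99  76]
smin 0.11810275163266461
```

View pics/wrist2.png

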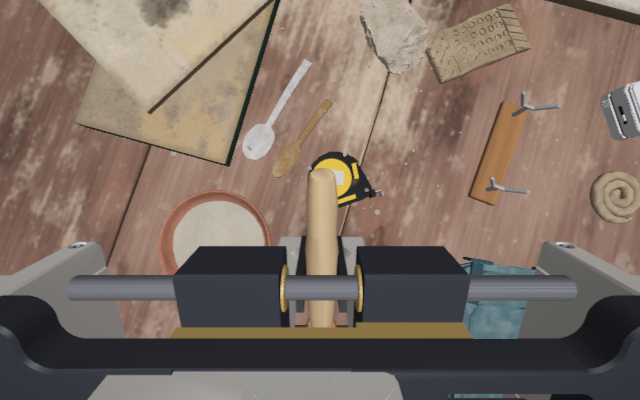

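The wrist view shows the brush firmly held at (320,175–330), the empty rest at (498,150) and the tape untouched. The depth data put the brush coaxial with the opening within 2 mm, tip about 48 mm out.

Request:
move_arm(moves=[1,-1.41,-0.1,0.51,0,0,0,1,-1.41,-0.05,0.51,0,0,0,1,-1.41,0,0.51,0,0,0,1,-1.41,0,0.51,0,0,0,1,-0.94,0,0.34,0,0,0,1,0,0,0,0,0,0,1,0,0,0,0,0,0])

```text
clock: 5.95
tool_pos: [0.6957, -0.0944, 0.1993]
orientation: [180.0, -22.0, -72.5]
force: [0.2, -2.3, -1.7]
opening: 0.0172
gripper_force: 30.0
```

```bash
cat > c.py <<'E'
from h import *
p,r,o=pose(); nn=np.array([.2222,-.7091,.6691]); C=np.array([.667,-.008,.131])
rel=p+r.apply([-.0116,0,-.0067])-C
ex=np.array([.954,.299,0]); ey=np.cross(nn,ex); F=np.array(o["force"])
print("tip depth mm",(125-rel@nn*1000).round(1),"xy",(rel@ex*1000).round(1),(rel@ey*1000).round(1),"axial N",(F@nn).round(2),"lat",(F@ex).round(2),(F@ey).round(2),"t",o["clock"],"rate",np.abs(o["qvel"]).max().round(2),o["orientation"].round(1))
E
python3 c.py
```

```text
tip depth mm 20.3 xy 1.5 0.1 axial N 0.52 lat -0.52 -2.79 t 5.95 rate 0.55 [180.  -22.  -72.5]
```

Request:
move_arm(moves=[1,-0.75,0,0.27,0,0,0,1,-0.75,0,0.27,0,0,0,1,-0.75,0,0.27,0,0,0,1,-0.75,0,0.27,0,0,0,1,0,0,0,0,0,0,1,0,0,0,0,0,0])

```text
clock: 6.55
tool_pos: [0.6885, -0.0716, 0.1776]
orientation: [179.9, -22.0, -72.6]
force: [1.3, -0.5, -2.5]
opening: 0.0171
gripper_force: 30.0
```

```bash
python3 c.py
```

```text
tip depth mm 52.5 xy 1.4 0.0 axial N -1.08 lat 1.07 -2.42 t 6.55 rate 0.41 [179.9 -22.  -72.6]
```

Request:
move_arm(moves=[1,-0.28,0,0.1,0,0,0,1,-0.28,0,0.1,0,0,0,1,0,0,0,0,0,0,1,0,0,0,0,0,0])

```text
clock: 6.95
tool_pos: [0.6873, -0.0677, 0.1742]
orientation: [180.0, -22.0, -72.6]
force: [-0.1, -0.8, -2.4]
opening: 0.017
gripper_force: 30.0
```

```bash
python3 c.py
```

```text
tip depth mm 57.9 xy 1.5 0.2 axial N -1.08 lat -0.29 -2.28 t 6.95 rate 0.12 [180.  -22.  -72.6]
```

Request:
move_arm(moves=[1,-0.28,0,0.1,0,0,0,1,-0.28,0,0.1,0,0,0,1,0,0,0,0,0,0,1,0,0,0,0,0,0])

```text
clock: 7.35
tool_pos: [0.6859, -0.0634, 0.17]
orientation: [180.0, -22.0, -72.6]
force: [0.2, -0.6, -1.5]
opening: 0.0172
gripper_force: 30.0
```

```bash
python3 c.py
```

```text
tip depth mm 64.0 xy 1.5 0.1 axial N -0.52 lat -0.01 -1.58 t 7.35 rate 0.13 [180.  -22.  -72.6]
```

Request:
move_arm(moves=[1,-0.28,0,0.1,0,0,0,1,-0.28,0,0.1,0,0,0,1,0,0,0,0,0,0,1,0,0,0,0,0,0])

```text
clock: 7.75
tool_pos: [0.6847, -0.0593, 0.1664]
orientation: [180.0, -22.0, -72.6]
force: [0.8, -3.0, -0.1]
opening: 0.0168
gripper_force: 30.0
```

```bash
python3 c.py
```

```text
tip depth mm 69.7 xy 1.6 0.3 axial N 2.27 lat -0.16 -2.17 t 7.75 rate 0.11 [180.  -22.  -72.6]
```

Request:
move_arm(moves=[1,-0.19,0,0.07,0,0,0,1,-0.19,0,0.07,0,0,0,1,0,0,0,0,0,0,1,0,0,0,0,0,0])

```text
clock: 8.15
tool_pos: [0.6838, -0.0564, 0.1636]
orientation: [180.0, -22.0, -72.6]
force: [1.2, -4.9, 0.4]
opening: 0.0171
gripper_force: 30.0
```

```bash
python3 c.py
```

```text
tip depth mm 73.7 xy 1.6 0.2 axial N 4.0 lat -0.28 -3.09 t 8.15 rate 0.12 [180.  -22.  -72.6]
```

Request:
move_arm(moves=[1,-0.19,0,0.07,0,0,0,1,-0.19,0,0.07,0,0,0,1,0,0,0,0,0,0,1,0,0,0,0,0,0])

```text
clock: 8.55
tool_pos: [0.6829, -0.0535, 0.1609]
orientation: [180.0, -22.0, -72.6]
force: [1.8, -4.7, 1.9]
opening: 0.017
gripper_force: 30.0
```

```bash
python3 c.py
```

```text
tip depth mm 77.8 xy 1.5 0.2 axial N 5.02 lat 0.31 -1.91 t 8.55 rate 0.14 [180.  -22.  -72.6]
```

Request:
move_arm(moves=[1,-0.19,0,0.07,0,0,0,1,-0.09,0,0.03,0,0,0,1,0,0,0,0,0,0,1,0,0,0,0,0,0])

```text
clock: 8.95
tool_pos: [0.6823, -0.0516, 0.1591]
orientation: [-180.0, -22.0, -72.6]
force: [1.9, -5.3, 3.7]
opening: 0.017
gripper_force: 30.0
```

```bash
python3 c.py
```

```text
tip depth mm 80.5 xy 1.6 0.3 axial N 6.69 lat 0.26 -1.0 t 8.95 rate 0.06 [-180.   -22.   -72.6]
```

Request:
move_arm(moves=[1,-0.19,0,0.07,0,0,0,1,0,0,0,0,0,0,1,0,0,0,0,0,0])

```text
clock: 9.25
tool_pos: [0.6819, -0.0502, 0.1579]
orientation: [-180.0, -22.0, -72.6]
force: [1.9, -5.9, 3.6]
opening: 0.0171
gripper_force: 30.0
```

```bash
python3 c.py
```

```text
tip depth mm 82.4 xy 1.6 0.3 axial N 6.95 lat 0.05 -1.47 t 9.25 rate 0.12 [-180.   -22.   -72.6]
```

Request:
move_arm(moves=[1,-0.14,0,0.05,0,0,0,1,0,0,0,0,0,0,1,0,0,0,0,0,0])

```text
clock: 9.55
tool_pos: [0.6816, -0.0493, 0.1571]
orientation: [-180.0, -22.0, -72.6]
force: [1.7, -6.7, 3.3]
opening: 0.0171
gripper_force: 30.0
```

```bash
python3 c.py
```

```text
tip depth mm 83.6 xy 1.6 0.3 axial N 7.39 lat -0.35 -2.16 t 9.55 rate 0.11 [-180.   -22.   -72.6]
```

Request:
move_arm(moves=[1,-0.09,0,0.03,0,0,0,1,0,0,0,0,0,0,1,0,0,0,0,0,0])

```text
clock: 9.85
tool_pos: [0.6816, -0.0491, 0.1571]
orientation: [-180.0, -22.1, -72.6]
force: [3.1, -9.4, 6.7]
opening: 0.0176
gripper_force: 30.0
```

```bash
python3 c.py
```

```text
tip depth mm 83.8 xy 1.7 0.5 axial N 11.8 lat 0.12 -1.68 t 9.85 rate 0.03 [-180.   -22.1  -72.6]
```

Request:
move_arm(moves=[1,-0.09,0,0.03,0,0,0,1,0,0,0,0,0,0,1,0,0,0,0,0,0])

```text
clock: 10.15
tool_pos: [0.6817, -0.0489, 0.1571]
orientation: [-180.0, -22.1, -72.7]
force: [2.6, -10.9, 8.2]
opening: 0.017
gripper_force: 30.0
```

```bash
python3 c.py
```

```text
tip depth mm 83.9 xy 1.8 0.6 axial N 13.79 lat -0.79 -1.41 t 10.15 rate 0.12 [-180.   -22.1  -72.7]
```

Request:
move_arm(moves=[1,-0.09,0,0.03,0,0,0,1,0,0,0,0,0,0,1,0,0,0,0,0,0])

```text
clock: 10.45
tool_pos: [0.6817, -0.0487, 0.1572]
orientation: [-179.9, -22.2, -72.7]
force: [3.1, -13.8, 10.5]
opening: 0.0173
gripper_force: 30.0
```

```bash
python3 c.py
```

```text
tip depth mm 84.0 xy 1.9 0.8 axial N 17.53 lat -1.16 -1.64 t 10.45 rate 0.13 [-179.9  -22.2  -72.7]
```

Stop felt (position stalls at 84 mm, push rises to 17 N). Back off 30 mm so the screen comes up, then press again.

Request:
move_arm(moves=[1,0.56,0,-0.21,0,0,0,1,0.56,0,-0.21,0,0,0,1,0.56,0,-0.21,0,0,0,1,0.56,0,-0.21,0,0,0,1,0.56,0,-0.21,0,0,0,1,0,0,0,0,0,0,1,0,0,0,0,0,0,1,0,0,0,0,0,0])

```text
clock: 11.25
tool_pos: [0.6872, -0.0678, 0.1747]
orientation: [180.0, -22.0, -72.6]
force: [-0.1, -1.3, -0.2]
opening: 0.0174
gripper_force: 30.0
```

```bash
python3 c.py
```

```text
tip depth mm 57.5 xy 1.4 0.5 axial N 0.76 lat -0.51 -0.94 t 11.25 rate 0.08 [180.  -22.  -72.6]
```

Request:
move_arm(moves=[1,-0.56,0,0.21,0,0,0,1,-0.56,0,0.21,0,0,0,1,-0.28,0,0.1,0,0,0,1,-0.28,0,0.1,0,0,0,1,-0.28,0,0.1,0,0,0,1,-0.28,0,0.1,0,0,0,1,0,0,0,0,0,0,1,0,0,0,0,0,0])

```text
clock: 12.05
tool_pos: [0.6822, -0.0512, 0.1592]
orientation: [-180.0, -22.0, -72.6]
force: [1.8, -4.9, 1.8]
opening: 0.0175
gripper_force: 30.0
```

```bash
python3 c.py
```

```text
tip depth mm 80.7 xy 1.6 0.6 axial N 5.12 lat 0.3 -2.13 t 12.05 rate 0.08 [-180.   -22.   -72.6]
```

Request:
move_arm(moves=[1,-0.19,0,0.07,0,0,0,1,-0.14,0,0.05,0,0,0,1,-0.09,0,0.03,0,0,0,1,0,0,0,0,0,0,1,0,0,0,0,0,0])

```text
clock: 12.55
tool_pos: [0.6816, -0.0488, 0.1574]
orientation: [-180.0, -22.1, -72.6]
force: [2.1, -8.6, 4.2]
opening: 0.0167
gripper_force: 30.0
```

```bash
python3 c.py
```

```text
tip depth mm 83.8 xy 1.8 0.9 axial N 9.41 lat -0.54 -2.84 t 12.55 rate 0.06 [-180.   -22.1  -72.6]
```

Request:
move_arm(moves=[1,-0.09,0,0.03,0,0,0,1,-0.05,0,0.02,0,0,0,1,0,0,0,0,0,0,1,0,0,0,0,0,0])

```text
clock: 12.95
tool_pos: [0.6817, -0.0485, 0.1574]
orientation: [-179.9, -22.2, -72.7]
force: [3.3, -12.4, 9.8]
opening: 0.0172
gripper_force: 30.0
```

```bash
python3 c.py
```

```text
tip depth mm 84.0 xy 1.9 1.1 axial N 16.08 lat -0.58 -1.24 t 12.95 rate 0.07 [-179.9  -22.2  -72.7]
```

Second press done; withdraw.

Request:
move_arm(moves=[1,0.94,0,-0.34,0,0,0,1,1.5,0,-0.55,0,0,0,1,1.88,0,-0.68,0,0,0,1,1.88,0,-0.68,0,0,0,1,1.88,0,-0.68,0,0,0,1,1.88,0,-0.68,0,0,0,1,1.88,0,-0.68,0,0,0,1,1.4,0,-0.5,0,0,0])

```text
clock: 13.75
tool_pos: [0.7125, -0.1473, 0.2498]
orientation: [-179.9, -22.0, -72.6]
force: [1.1, 0.3, -0.7]
opening: 0.0175
gripper_force: 30.0
```

Request:
move_arm(moves=[1,0,0,0,0,0,0,1,0,0,0,0,0,0,1,0,0,0,0,0,0])

```text
clock: 14.05
tool_pos: [0.7116, -0.1463, 0.248]
orientation: [179.9, -22.0, -72.6]
force: [-0.0, -0.2, -0.6]
opening: 0.017
gripper_force: 30.0
```

```bash
python3 c.py; python3 - <<'E'
from h import *
import json
p,r,o=pose(); g=json.load(open("grasp.json")); gp,gr=np.array(g[0]),R.from_quat(g[1])
up=gp+[0,0,.15]; print(p,up)
rows(p,r,up,gr,7,1.0)
q,d,m=snap("top"); P=pts(d,m); save(q,"top3.png"); q,d,m=snap("scene"); save(q,"scene3.png")
nn=np.array([.2222,-.7091,.6691]);ex=np.array([.954,.299,0]); ey=np.cross(nn,ex)
P=pts(d,m); rel=P-np.array([.667,-.008,.131]); s=rel@nn; x=rel@ex; y=rel@ey
k=(abs(x)<.012)&(s>.02)&(s<.2)&(abs(y)<.03); print(k.sum(), s[k].min() if k.any() else None)
T=np.concatenate
c=cv2.resize(q[150:260,240:400],(792,545),interpolation=cv2.INTER_CUBIC); save(c,"crop3.png")
E
```

```text
tip depth mm -52.7 xy 1.2 -0.0 axial N -0.24 lat -0.1 -0.53 t 14.05 rate 0.2 [179.9 -22.  -72.6]
[ 0.71162867 -0.14631976  0.24804355] [ 0.49360341 -0.35562492  0.19184089]
[1.0,1.48,3.87,1.47,-0.001,-0.103,0.054,1.0,1.83,3.77,1.3,-0,-0.104,0.054,1.0,2.15,3.67,1.09,-0.001,-0.103,0.054,1.0,2.45,3.54,0.86,-0.001,-0.104,0.054,1.0,2.72,3.4,0.6,-0,-0.103,0.054,1.0,2.94,3.25,0.3,-0.001,-0.103,0.054,1.0,3.12,3.08,-0,-0.001,-0.104,0.054]
266 0.048763886874088544
```

View pics/crop3.png

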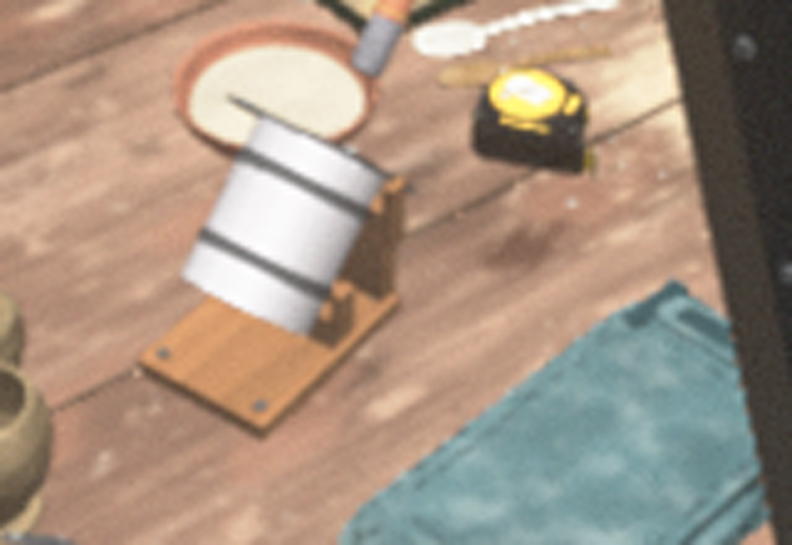

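The scene crop shows the brush free of the can, with its bristle end at (375,45) and the flange edge clear. The tape and tray are undisturbed. Moving back over the rest.

Request:
move_arm(moves=[1,1.48,3.87,1.47,-0.001,-0.103,0.054,1,1.83,3.77,1.3,0,-0.104,0.054,1,2.15,3.67,1.09,-0.001,-0.103,0.054,1,2.45,3.54,0.86,-0.001,-0.104,0.054,1,2.72,3.4,0.6,0,-0.103,0.054,1,2.94,3.25,0.3,-0.001,-0.103,0.054,1,3.12,3.08,0,-0.001,-0.104,0.054,1,0,0,0,0,0,0])

```text
clock: 14.95
tool_pos: [0.4884, -0.3624, 0.1895]
orientation: [179.8, 20.2, -94.6]
force: [0.3, 0.7, -1.0]
opening: 0.0174
gripper_force: 30.0
```

Request:
move_arm(moves=[1,0,0,0,0,0,0,1,0,0,0,0,0,0,1,0,0,0,0,0,0])

```text
clock: 15.25
tool_pos: [0.4951, -0.3544, 0.1929]
orientation: [-179.9, 19.9, -93.6]
force: [0.4, 0.4, -1.3]
opening: 0.017
gripper_force: 30.0
```

```bash
python3 - <<'E'
from h import *
import json
p,r,o=pose(); g=json.load(open("grasp.json")); gp,gr=np.array(g[0]),R.from_quat(g[1])
print(p-gp,(gr.inv()*r).as_rotvec(),o["force"])
for n in ("scene","top","wrist"):
    q,d,m=snap(n); P=pts(d,m); save(q,n+"4.png")
    for z,t in ((.2,"held"),):
        k=(abs(P[...,0]-.495)<.03)&(P[...,1]>-.45)&(P[...,1]<-.19)&(P[...,2]>.17)&(P[...,2]<.24)
        Q=P[k];print(n,len(Q))
        if len(Q)<10: continue
        for y in np.arange(-.43,-.2,.02):
            s=abs(Q[:,1]-y)<.005
            if s.sum()>3: print(round(y,3),s.sum(),"x",np.percentile(Q[s][:,0],[3,97]).round(4),"z",np.percentile(Q[s][:,2],[3,97]).round(4),q[k][s].mean(0).astype(int))
        print("y range",Q[:,1].min(),Q[:,1].max())
rows(p,r,gp+[0,0,.02],gr,5,1.0)
E
```

```text
[0.00153673 0.00120022 0.15102693] [ 0.00050523  0.00048777 -0.00326288] [ 0.3944876   0.37738633 -1.25194595]
scene 57
-0.23 19 x [0.4923 0.5075] z [0.1904 0.2062] [151 147 148]
y range -0.24217841437454546 -0.21424349793758124
top 170
-0.29 6 x [0.4998 0.5085] z [0.1995 0.212 ] [123  87  60]
-0.27 27 x [0.4906 0.5083] z [0.2042 0.2108] [162 104  73]
-0.25 26 x [0.4906 0.5114] z [0.1996 0.2095] [114 108 111]
-0.23 23 x [0.4926 0.5113] z [0.1984 0.2087] [113 111 115]
y range -0.2902215903679601 -0.2210195280843406
wrist 6221
-0.41 1017 x [0.4675 0.5186] z [0.2063 0.2396] [135 120 100]
-0.39 426 x [0.4852 0.499 ] z [0.205  0.2115] [204 179 144]
-0.37 1585 x [0.4747 0.5148] z [0.1878 0.2357] [111 103  93]
-0.33 166 x [0.4896 0.5034] z [0.2044 0.2094] [208 183 147]
-0.31 142 x [0.4895 0.5046] z [0.2017 0.2078] [201 177 143]
-0.29 101 x [0.4879 0.5101] z [0.1935 0.2028] [130  91  72]
y range -0.42172168038746943 -0.2835235841497178
[1.0,0.92,0.03,2.45,-0,-0,0.001,1.0,0.92,0.04,2.46,-0,-0,0,1.0,0.91,0.03,2.45,-0,-0,0.001,1.0,0.92,0.03,2.46,-0,-0,0.001,1.0,0.92,0.04,2.45,-0.001,-0,0.0]
```

View pics/wrist4.png

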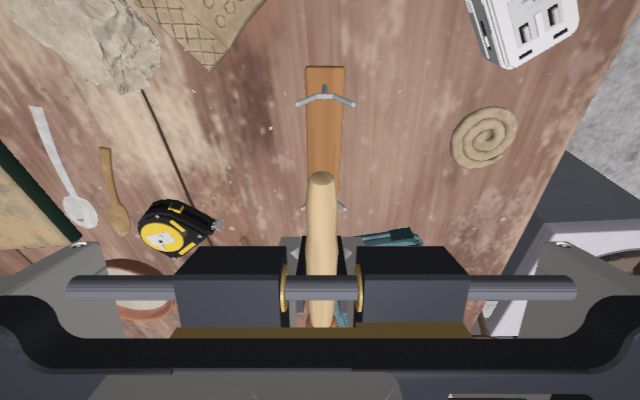

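The wrist view shows the brush over its rest, with the handle end at (320,180) and the saddles at (325,98) and (325,207). The handle profile shows it turned about 3° nose-down in the grip. I'll pitch it back up while lowering.

Request:
move_arm(moves=[1,0,0.06,0,0,-0.028,0.001,1,0,0.06,0,0,-0.028,0.001,1,0.93,0.03,2.3,0,0,0,1,1.05,0.03,2.4,0,0,0,1,1.05,0,2.4,0,0,0,1,1.05,0,2.4,0,0,0,1,0,0,0,0,0,0,1,0,0,0,0,0,0])

```text
clock: 16.2
tool_pos: [0.4923, -0.3563, 0.0891]
orientation: [180.0, 23.2, -93.9]
force: [0.7, -0.9, -0.4]
opening: 0.0171
gripper_force: 30.0
```

```bash
cat > m.py <<'E'
from h import *
import json,sys
p,r,o=pose(); g=json.load(open("grasp.json")); gp,gr=np.array(g[0]),R.from_quat(g[1]); dz=(p-gp)[2]
print("dp mm",((p-gp)*1000).round(1),(gr.inv()*r).as_rotvec().round(4),o["force"].round(2),o["clock"])
for n in ("wrist","top"):
    q,d,m=snap(n); P=pts(d,m)
    for y in (-.415,-.395,-.385,-.34,-.325,-.315,-.305,-.29,-.26,-.245,-.235):
        s=(abs(P[...,0]-.495)<.016)&(abs(P[...,1]-y)<.005)&(abs(P[...,2]-dz-.053)<.013)&((q[...,0].astype(int)-q[...,2]>35)|(y>-.262))
        if s.sum()>8: print(n,y,s.sum(),"x",np.percentile(P[s][:,0],[3,97]).mean().round(4),"z97-dz",(np.percentile(P[s][:,2],97)-dz).round(4),"med",(np.median(P[s][:,2])-dz).round(4))
E
python3 m.py
```

```text
dp mm [-1.4 -0.7 47.2] [ 0.0001 -0.0572  0.0024] [ 0.74 -0.88 -0.39] 16.2
wrist -0.415 612 x 0.4876 z97-dz 0.0577 med 0.056
wrist -0.395 422 x 0.4887 z97-dz 0.0582 med 0.0568
wrist -0.385 457 x 0.4896 z97-dz 0.0587 med 0.057
wrist -0.34 45 x 0.4934 z97-dz 0.0594 med 0.0587
wrist -0.325 193 x 0.4936 z97-dz 0.0593 med 0.0581
wrist -0.315 150 x 0.4944 z97-dz 0.0591 med 0.0578
wrist -0.305 115 x 0.4949 z97-dz 0.0585 med 0.0573
wrist -0.29 34 x 0.4965 z97-dz 0.0541 med 0.0508
top -0.315 16 x 0.4947 z97-dz 0.0651 med 0.0599
top -0.305 14 x 0.4954 z97-dz 0.0647 med 0.0613
top -0.29 21 x 0.4955 z97-dz 0.065 med 0.0611
top -0.26 20 x 0.4985 z97-dz 0.0651 med 0.0619
top -0.245 19 x 0.4985 z97-dz 0.0657 med 0.0616
top -0.235 18 x 0.4985 z97-dz 0.0654 med 0.0604
```

Request:
move_arm(moves=[1,0.55,-0.04,1.29,0,0,0,1,0.55,-0.04,1.29,0,0,0,1,0.35,-0.02,0.83,0,0,0,1,0.2,0,0.46,0,0,0,1,0,0,0,0,0,0,1,0,0,0,0,0,0,1,0,0,0,0,0,0])

```text
clock: 17.0
tool_pos: [0.4937, -0.3562, 0.0475]
orientation: [-179.9, 23.2, -93.8]
force: [0.4, 0.1, -0.7]
opening: 0.017
gripper_force: 30.0
```

```bash
python3 m.py|grep -v top
```

```text
dp mm [ 0.1 -0.6  5.6] [ 0.0016 -0.0557  0.0013] [ 0.39  0.14 -0.69] 17.0
wrist -0.415 594 x 0.4891 z97-dz 0.0578 med 0.0561
wrist -0.395 426 x 0.4901 z97-dz 0.0582 med 0.0568
wrist -0.385 452 x 0.4911 z97-dz 0.0588 med 0.0569
wrist -0.34 39 x 0.4946 z97-dz 0.0594 med 0.0586
wrist -0.325 200 x 0.495 z97-dz 0.0592 med 0.0579
wrist -0.315 144 x 0.4956 z97-dz 0.0591 med 0.0578
wrist -0.305 119 x 0.4963 z97-dz 0.0586 med 0.057
wrist -0.29 42 x 0.4976 z97-dz 0.0534 med 0.0504
```

Request:
move_arm(moves=[1,0.06,0.04,0.14,0,0,0,1,0.06,0,0.14,0,0,0,1,0,0,0,0,0,0,1,0,0,0,0,0,0])

```text
clock: 17.5
tool_pos: [0.493, -0.3559, 0.0439]
orientation: [-180.0, 23.2, -93.9]
force: [0.2, 1.0, -0.5]
opening: 0.0169
gripper_force: 30.0
```

Request:
move_arm(moves=[1,0.04,0,0.09,0,0,0,1,0,0,0,0,0,0,1,0,0,0,0,0,0,1,0,0,0,0,0,0])

```text
clock: 17.9
tool_pos: [0.493, -0.356, 0.043]
orientation: [-180.0, 23.2, -93.9]
force: [-0.7, 0.4, -0.3]
opening: 0.0171
gripper_force: 30.0
```

```bash
python3 m.py|head -1
```

```text
dp mm [-0.6 -0.3  1.1] [ 0.001  -0.0562  0.0016] [-0.72  0.45 -0.31] 17.9
```

Request:
move_arm(moves=[1,0.02,0,0.05,0,0,0,1,0,0,0,0,0,0,1,0,0,0,0,0,0])

```text
clock: 18.3
tool_pos: [0.493, -0.3559, 0.0425]
orientation: [-179.9, 23.2, -93.9]
force: [-0.1, -1.0, -1.0]
opening: 0.0168
gripper_force: 30.0
```

Request:
move_arm(moves=[1,0.02,0,0.05,0,0,0,1,0,0,0,0,0,0,1,0,0,0,0,0,0])

```text
clock: 18.6
tool_pos: [0.4931, -0.356, 0.042]
orientation: [-179.9, 23.2, -93.9]
force: [-0.1, -0.6, -0.3]
opening: 0.0172
gripper_force: 30.0
```

Request:
move_arm(moves=[1,0.02,0,0.05,0,0,0,1,0,0,0,0,0,0,1,0,0,0,0,0,0])

```text
clock: 18.9
tool_pos: [0.4931, -0.356, 0.0417]
orientation: [-179.9, 23.2, -93.9]
force: [-0.3, -0.1, 3.3]
opening: 0.017
gripper_force: 30.0
```

```bash
python3 m.py
```

```text
dp mm [-0.5 -0.4 -0.2] [ 0.0013 -0.056   0.0015] [-0.35 -0.11  3.29] 18.9
wrist -0.415 595 x 0.4885 z97-dz 0.0576 med 0.0557
wrist -0.395 429 x 0.4896 z97-dz 0.0581 med 0.0567
wrist -0.385 448 x 0.4905 z97-dz 0.0585 med 0.0569
wrist -0.34 42 x 0.494 z97-dz 0.06 med 0.059
wrist -0.325 204 x 0.4944 z97-dz 0.0595 med 0.0582
wrist -0.315 152 x 0.495 z97-dz 0.0594 med 0.0581
wrist -0.305 112 x 0.4956 z97-dz 0.0589 med 0.0575
wrist -0.29 35 x 0.497 z97-dz 0.0535 med 0.051
top -0.315 16 x 0.4948 z97-dz 0.0648 med 0.0601
top -0.305 16 x 0.4955 z97-dz 0.0642 med 0.0565
top -0.29 20 x 0.4963 z97-dz 0.0638 med 0.0603
top -0.26 20 x 0.4989 z97-dz 0.0652 med 0.0611
top -0.245 21 x 0.4994 z97-dz 0.0653 med 0.0613
top -0.235 20 x 0.4994 z97-dz 0.0645 med 0.0593
```

Contact felt (about 4 N), brush level. Release, then back out along the fingers.

Request:
move_arm(moves=[2.2,0,0,0,0,0,0,2.6,0,0,0,0,0,0,4,0,0,0,0,0,0,6,0,0,0,0,0,0,8,0,0,0,0,0,0,8.7,0,0,0,0,0,0,8.7,0,0,0,0,0,0,8.7,0,0,0,0,0,0])

```text
clock: 19.8
tool_pos: [0.493, -0.3559, 0.0414]
orientation: [-179.9, 23.2, -93.9]
force: [0.1, 0.3, 0.6]
opening: 0.0684
gripper_force: 0.0
```

Request:
move_arm(moves=[8.7,0,0,0,0,0,0,8.7,0,0,0,0,0,0,8.7,0,0,0,0,0,0,8.7,0,0,0,0,0,0])

```text
clock: 20.2
tool_pos: [0.493, -0.3559, 0.0414]
orientation: [-179.9, 23.2, -93.9]
force: [-0.4, -0.0, -0.0]
opening: 0.087
gripper_force: 0.0
```

Request:
move_arm(moves=[8.7,0,0,-1,0,0,0,8.7,0,0,-2,0,0,0,8.7,0,0,-3,0,0,0,8.7,0,0,-3,0,0,0,8.7,0,0,-3,0,0,0,8.7,0,0,-3,0,0,0,8.7,0,0,0,0,0,0,8.7,0,0,0,0,0,0])

```text
clock: 21.0
tool_pos: [0.489, -0.4154, 0.1805]
orientation: [-179.8, 23.1, -93.9]
force: [-0.6, 0.3, -0.5]
opening: 0.0875
gripper_force: 0.0
```

```bash
python3 - <<'E'
from h import *
p,r,o=pose(); print(p,o["opening"],o["force"].round(1),o["clock"])
ims=[]
for n in ("scene","top","wrist"):
    q,d,m=snap(n); P=pts(d,m); save(q,n+"5.png"); ims.append(q)
    if n=="wrist": W,Q=q,P
for y in np.arange(-.425,-.21,.02):
    s=(abs(Q[...,1]-y)<.005)&(abs(Q[...,0]-.494)<.016)&(Q[...,2]>.046)&(Q[...,2]<.075)
    if s.sum()>8: print(round(y,3),s.sum(),"x",np.percentile(Q[s][:,0],[3,97]).mean().round(4),"z97",np.percentile(Q[s][:,2],97).round(4))
s=(abs(Q[...,0]-.494)<.016)&(Q[...,2]>.05)&(Q[...,2]<.075)&(Q[...,1]>-.45)&(Q[...,1]<-.19); print(Q[s][:,1].min(),Q[s][:,1].max())
c=np.vstack([cv2.resize(ims[0][130:230,250:430],(540,300)),cv2.resize(ims[1][140:240,270:450],(540,300))]); save(c,"crop5.png")
E
```

```text
[ 0.4890011  -0.41541906  0.18052079] 0.08749760786196269 [-0.6  0.3 -0.5] 21.0
-0.425 82 x 0.4884 z97 0.0568
-0.405 226 x 0.4955 z97 0.0613
-0.385 131 x 0.491 z97 0.0593
-0.365 115 x 0.4922 z97 0.0599
-0.345 105 x 0.4936 z97 0.0598
-0.325 98 x 0.495 z97 0.0597
-0.305 75 x 0.4962 z97 0.0592
-0.285 123 x 0.4936 z97 0.0622
-0.265 83 x 0.4987 z97 0.0624
-0.245 68 x 0.4998 z97 0.0621
-0.225 24 x 0.5004 z97 0.0611
-0.42361297499390277 -0.22362029078758833
```

View pics/crop5.png

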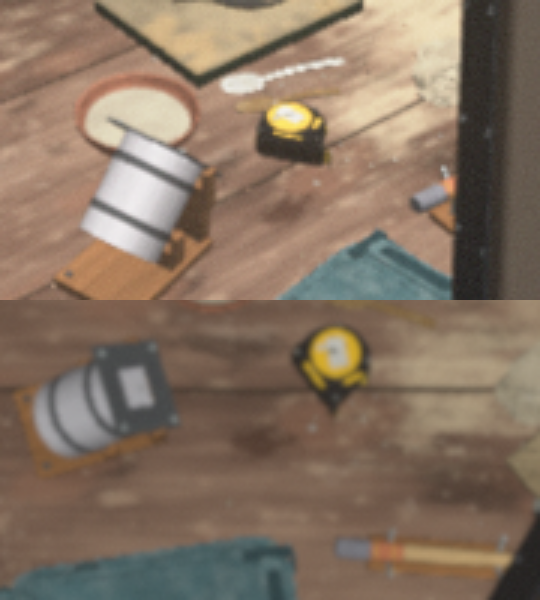

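View pics/wrist5.png

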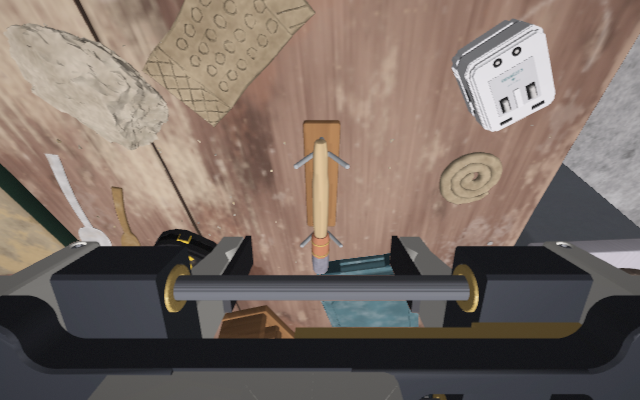

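The crops show the pale flap shut in the flange at (137,387) and the brush back in both saddles at (340–510, 548–560). The wrist view confirms it at (320,140–270), and the heights match the start within 0.5 mm. Handing in.

```bash
python3 -c "
from plant import ctrl; print(ctrl.close_job())"
```

```text
the job is handed in; nothing more can be done
None
```

The job is handed in at about 21 s of the 67 s allowed: the brush was pressed to the screen's stop twice (about 17 N, then 16 N), drawn out with the flap shut, and laid back level in its rest where it had lain.

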